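# Spin the samples down and hold the centrifuge lid open

### The job

Give the hand centrifuge a short spin-down: turn its crank two full turns clockwise, seen from above, and stop. Then, before touching the release slide, try the lid by its handle: the catch under its front edge may have stayed caught or may be hanging back, which only a tug can tell; if it is caught, let the lid down again and push the release slide fully to the right. Raise the lid well open, about sixty degrees, with the rotor standing still, and finish while holding it there by the handle, since it falls shut by itself; leave the glassware around it where it stands.

Things in the scene. Friction and masses are not known exactly. Their poses are not given: they have to be found in the camera images.
- centrifuge: hand-cranked bench centrifuge, fixed: white housing 212 mm deep (x), 190 mm wide (y), deck at z = 95 mm, tube rotor in a bowl under the lid; a lower gear case (top at 72 mm) on its left (+y) reaches y = 206 mm. Origin on the bench under the housing's middle; x points to the back (hinge side), y to the left seen from the robot, z up. Yaw within 0.25 rad of straight.
- crank (a joint): turns of the crank in rad: 0 at the start, growing as it is turned clockwise seen from above (two full turns = 12.57). It has light friction (about 1 to 2 N at the knob), stays where it is left and drives the rotor four times as fast; the rotor stops when the crank stops.
- knob (a point): centre of the crank's upright black knob, 21 mm across and 45 mm tall (knob from 22 mm below to 22 mm above this point), 142 mm above the bench. It spins freely on its pin, at 40 mm from the crank's axis; the crank arm lies 26 mm below this point. The crank may start pointing any way.
- crank_axis (a point): point on the crank's upright axis, at the same height as the knob's centre
- lid (a joint): opening of the lid in rad: 0 shut, at most 1.25. The catch, when caught, lets it rise only about 7 mm at the front (0.045 rad) and then stops it firmly; the free lid is lifted at the handle with about 2 N and falls shut when let go.
- handle (a point): middle of the lid's bow handle: a round steel bar 10 mm thick, 76 mm long, along the centrifuge's y axis, its centre 35 mm above the lid's face near the front edge; when shut it lies 150 mm in front of the hinge line and 17 mm above its level. The bar can roll between the fingers while the lid swings.
- hinge (a point): middle of the lid's hinge line at the back of the housing, 122 mm above the bench; the line runs along the centrifuge's y axis
- release (a joint): travel of the release slide in m: 0 at home (as found), 0.014 fully to the right, where it stays. It slides along the centrifuge's -y with about 2 N and draws the catch back; the catch then stays back. It reads 0 at the start whether or not the catch is caught.
- thumb (a point): middle of the release slide's black thumb piece on the front deck, right of the handle: an upright block 12 mm wide (along the slide's travel), 22 mm deep, rising 28 mm above the deck; this point is 20 mm above the deck, and its foot plate is 5 mm high
- ring_a: cork flask ring, 86 mm across, 30 mm high, origin at the centre of its underside; a bystander to the right of the centrifuge
- small_flask: small round glass flask, 41 mm across, 89 mm tall, sitting in the cork ring; origin at its foot; a bystander
- septum_vial: white-capped vial, 24 mm across, 43 mm tall, standing right of the centrifuge; origin at its foot; a bystander
- round_flask: small round flask with brown residue lying on its side, 49x88x49 mm; origin under its middle; a bystander
- small_beaker: glass beaker, 49 mm across, 56 mm tall, left of the crank; origin at its foot; a bystander
- tall_vial: tall vial, 26 mm across, 58 mm tall, standing in front of the centrifuge; origin at its foot; a bystander
- stopper: ground glass stopper, 29 mm across, 43 mm tall, standing in front of the centrifuge; origin at its foot; a bystander

How it is judged:
By the outcome, as a careful person would: the job done as asked, in the order asked, and still so for the second after the job is handed in, while the arm keeps its last pose, push and grip.
It also fails if it takes over 72 s, if anything falls off the work surface, if the arm or the gripper's body presses on something with over 40 N, if the wrist force passes 120 N, or if a joint passes its speed limit or range.

### The arm

A 6-joint arm with a two-finger parallel gripper is mounted at the origin on a cart in front of the work surface, level with it; the furniture and walls round the work are solid. World frame = base frame: x ahead of the robot, y to its left, z up, the work surface at z = 0. Lengths are in m, angles in rad, forces in N, time in s.
With the tool pointing down it reaches from about 0.3 to 0.75 m from the base axis. Payload 8.5 kg.
Tool frame: the origin (TCP) lies midway between the tips of the shut fingers; the grasp point (between the pads) lies 19 mm behind it (bot.grip_point_offset is the distance from the TCP to the grasp point, in m); z points along the fingers, y is the line along which they close (so a half turn about z gives the same grasp; the last joint's range is limited). The gripper opens to 88 mm and grips with 3 to 60 N. Pads are 18 mm wide; open, the fingers measure 123 mm over their backs; the gripper's body (75 mm by 187 mm) begins 45 mm behind the grasp point.
Start: joints at [1.007, 0.381, 1.297, -0, 1.464, -0.215], TCP at [0.188, 0.517, 0.239] pointing down, gripper open.
Joint ranges: [-3.11, 3.11], [-0.89, 2.33], [0.22, 2.48], [-1.42, 4.56], [0.17, 2.85], [-2.88, 2.88]. Speed limits (rad/s): [2.39, 2.39, 3.14, 3.14, 3.14, 3.14].

### API

Orientations are given as a 3x3 rotation matrix whose columns are the frame's x, y, z axes.
In Python, from plant import bot gives the robot as it stands. The module is installed in compiled form; this text tells all that it offers.
- The arm moves only by the tool step_arm, never from a script. Its argument "motion" is a list that holds one entry, the list of rows, each a list of 7 numbers: the shift along the tool's x, y, z in m, then the turn, a rotation vector about the tool's x, y, z in degrees, then the gripper command: -1 is shut, 1 is fully open, values between are in proportion. In form: [[[x, y, z, rx, ry, rz, grip], ...]]. A call has 1 to 5 rows; each row is the pose to reach, as a shift and turn from the pose commanded when the call began, along the tool's axes at that moment; what a row does not reach only later rows make up. A row lasts 1/10 s, in which the tool goes at most 50 mm and 8.59 degrees, less where a joint would pass 70% of its speed; a pose out of reach is approached as far as the arm can. A call with a gripper value outside its range is refused whole. The fingers move at their own pace and stop on an object; "squeeze" is the grip in N (left out, the last holds). Time passes only in rows, so rows that repeat a pose let the fingers close. It gives the time, the measured TCP pose, the force, the opening and the grip force at its end, in the units of the state.
- bot.sense(): the state, without advancing time (a new reading comes with each control period).
- bot.get_image(name): name is "side" or "top" or "wrist"; returns (picture, depth): 420x560x3 uint8, red, green, blue; 420x560 float32, m along the optical axis (not along the pixel's ray), 0 where there is no reading.
- bot.calibration(name): a dict with "camera_matrix" (3x3 intrinsics, pixels), "R" (3x3) and "t" (3): a world point X has camera coordinates R X + t; the wrist camera has in their place "T_tool_cam" (4x4, takes a point from camera to tool coordinates, whose origin is the TCP and whose axes are the flange's). Camera axes: x right, y down, z forward; pixel columns grow to the right and rows downward; lengths in m; the calibration is good to about 2 mm. A picture is of the moment at which its call begins: read the wrist's pose just before it. calibration takes no time and is no camera call.
- bot.finish_job(): hands the job in; it is judged then, once.
The state is a dict: "clock": time; "joint_positions": joint angles; "joint_vel": joint speeds; "joint_torque": joint torques, N m; "position": TCP position; "tool_rot": TCP orientation; "force": force on the tool from outside, world axes, zero at the start; "moment": the same for the moment, N m; "gripper_width": finger opening in m; "grasp_force": force on a finger pad.
Only numpy, scipy, OpenCV 4.12 (cv2) and the standard library are available. Lean on these libraries where they do the work, as an engineer would, in place of code of your own. Each camera call takes 0.05 s, during which the arm holds its last target. There are 200 camera calls.

## Working session

There is one attempt and no reset: what is moved stays moved. The work goes in short steps, Python scripts to look and compute and a tool call to move; the robot and the scene stay as the last step left them, time stands still between calls to the robot, and variables do not carry over. Pictures are saved under pics/ and viewed, at most 10 in all, crops included, and the job is handed in when it is done.

Besides the shell and the picture viewer there is one more tool, called after ">>>" as name([rows], argument=value, ...), one row to a line, values as JSON. step_arm: Moves the arm, as the interface text tells. Its arguments: {"type":"object","properties":{"motion":{"type":"array","items":{"type":"array","items":{"type":"array","items":{"type":"number"}}}},"squeeze":{"type":"number"}},"required":["motion"]}

```bash
mkdir -p pics; python3 - <<'E'
from plant import bot
import cv2,numpy as np
for n in ("top","side"):
    p,d=bot.get_image(n); cv2.imwrite(f"pics/{n}.png",p[:,:,::-1]); np.savez(f"{n}.npz",p=p,d=d)
    c=bot.calibration(n); print(n,c)
s=bot.sense(); print(s)
E
```

```text
top {'camera_matrix': array([[493.83658734,   0.        , 278.42565931],
       [  0.        , 493.83658734, 212.43768938],
       [  0.        ,   0.        ,   1.        ]]), 'R': array([[-0.02344267, -0.99907187, -0.03613651],
       [-0.99893071,  0.0248495 , -0.0389863 ],
       [ 0.03984809,  0.03518393, -0.99858611]]), 't': array([0.00384407, 0.517816  , 1.19627286])}
side {'camera_matrix': array([[514.35470586,   0.        , 277.79332265],
       [  0.        , 514.35470586, 209.08939298],
       [  0.        ,   0.        ,   1.        ]]), 'R': array([[ 0.82526138, -0.56471397,  0.00646494],
       [-0.33801662, -0.50307638, -0.79539859],
       [ 0.45242505,  0.65422648, -0.60605221]]), 't': array([-0.44912607,  0.25225978,  1.22239098])}
{'clock': 0.1, 'joint_positions': array([ 1.00670250e+00,  3.81098730e-01,  1.29816071e+00, -1.40207948e-05,
        1.46360003e+00, -2.15277438e-01]), 'joint_vel': array([ 0.00015814, -0.00028825, -0.00357159,  0.00209218, -0.00013798,
        0.00023843]), 'joint_torque': array([ 4.61746866e-03, -4.38651145e+01, -2.24913651e+01,  7.16043636e-02,
        3.41918680e-02, -8.95801782e-05]), 'position': array([0.18783606, 0.51665885, 0.23822375]), 'tool_rot': array([[-9.39778344e-01,  3.41783881e-01, -6.65519350e-04],
       [ 3.41784433e-01,  9.39777761e-01, -1.07800013e-03],
       [ 2.56997216e-04, -1.24054533e-03, -9.99999197e-01]]), 'force': array([0.17109795, 0.09505799, 0.51042572]), 'moment': array([ 0.04023955,  0.0041466 , -0.02862867]), 'grasp_force': 0.0, 'gripper_width': 0.08830819933788803}
```

View pics/top.png

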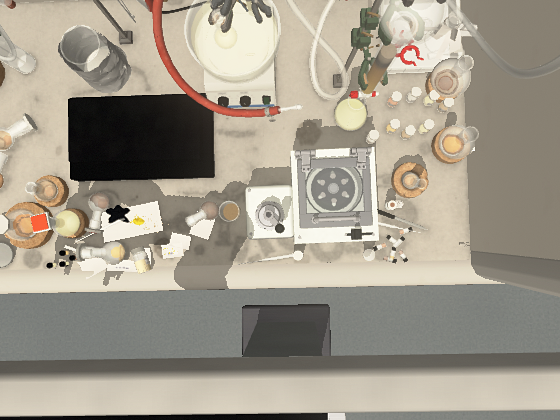

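View pics/side.png

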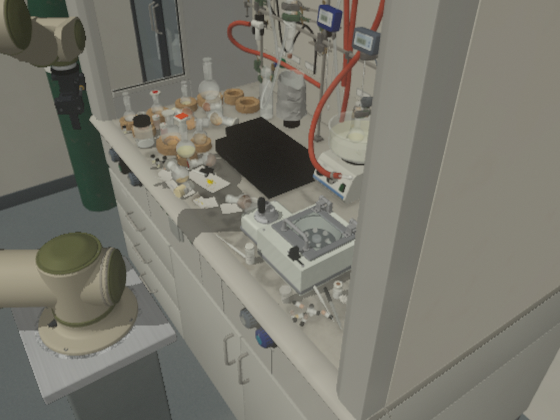

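The top view shows the housing about (292-377,150-242), gear case at (268,213), knob about (280,228), and thumb about (356,234). I'll enlarge that part.

```bash
cat > h.py <<'E'
import numpy as np
from plant import bot
def ray(n,uv,z):
    c=bot.calibration(n);R,t=c["R"],c["t"]
    o=-R.T@t; d=R.T@np.linalg.inv(c["camera_matrix"])@np.array([uv[0],uv[1],1.])
    return o+d*(z-o[2])/d[2]
def pts(n,d):
    c=bot.calibration(n);K=c["camera_matrix"]
    v,u=np.mgrid[:420,:560]
    P=np.stack([(u-K[0,2])/K[0,0]*d,(v-K[1,2])/K[1,1]*d,d],-1)
    return (P-c["t"])@c["R"]
def proj(n,X):
    c=bot.calibration(n);x=c["camera_matrix"]@(c["R"]@np.asarray(X)+c["t"]);return x[:2]/x[2]
E
python3 - <<'E'
import numpy as np,cv2
from h import *
f=np.load("top.npz");p,d=f["p"],f["d"]
cv2.imwrite("pics/tc.png",cv2.resize(p[140:275,230:430,::-1],None,fx=4,fy=4,interpolation=cv2.INTER_CUBIC))
W=pts("top",d);z=W[...,2]
roi=np.zeros(z.shape,bool);roi[140:250,235:385]=1
m=(roi&(abs(z-.095)<.006)&(p.min(-1)>150)).astype(np.uint8)
cs,_=cv2.findContours(m,cv2.RETR_EXTERNAL,cv2.CHAIN_APPROX_NONE)
for c in cs:
    if cv2.contourArea(c)>50: print("deck",cv2.contourArea(c),cv2.minAreaRect(c),cv2.boundingRect(c))
# deck points in world
q=W[m>0][:,:2].astype(np.float32)
r=cv2.minAreaRect(q*1000);print("deck world",r,cv2.boxPoints(r))
blk=(roi&(p.max(-1)<60)&(z>.1)).astype(np.uint8)
n,l,st,ce=cv2.connectedComponentsWithStats(blk)
for i in range(1,n):
    if st[i,4]>8: print(st[i],ce[i],np.median(W[l==i],0),W[l==i].max(0))
s=np.load("side.npz");cv2.imwrite("pics/sc.png",cv2.resize(s["p"][185:310,225:365,::-1],None,fx=4,fy=4,interpolation=cv2.INTER_CUBIC))
E
```

```text
deck 267.0 ((334.3473205566406, 152.7930145263672), (8.847118377685547, 45.04419708251953), 87.27368927001953) (312, 148, 46, 11)
deck 1903.0 ((334.3191223144531, 195.21893310546875), (93.1703872680664, 84.34727478027344), 87.58048248291016) (291, 147, 88, 97)
deck world ((550.3720703125, -100.35365295410156), (212.2227783203125, 267.19122314453125), 0.9068349599838257) [[ 442.1596     31.545853]
 [ 446.38837  -235.61192 ]
 [ 658.58453  -232.25316 ]
 [ 654.3558     34.904617]]
```

View pics/tc.png

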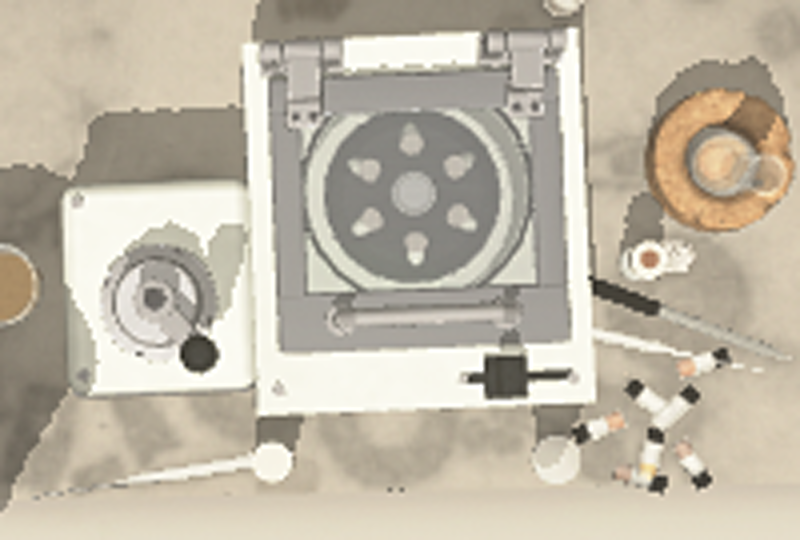

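View pics/sc.png

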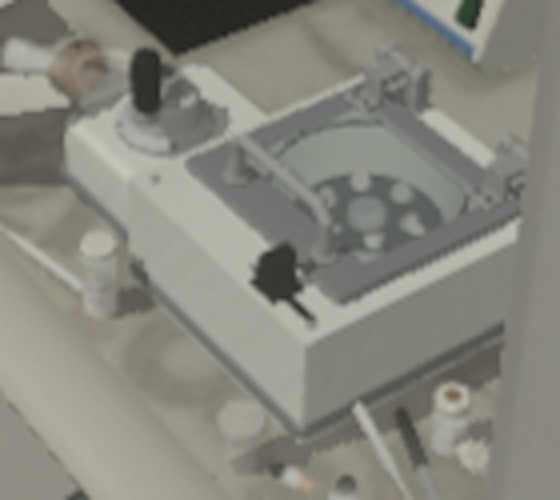

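The crops show the knob's top at top-view pixel (279.5,228.2), the hub about (268.7,214.2), the handle bar from (315,219.5) to (359.5,218.5), the thumb about (356.4,233.7), and vials in front at (298,255) and (369,255).

```bash
python3 - <<'E'
from h import *
import numpy as np,cv2
cr=lambda x,y:(230+x/4-.4,140+y/4-.4)
C=[ray("top",cr(*q),.095) for q in((244,45),(577,30),(595,400),(260,415))]
print("corners",np.round(C,4)); o=np.mean(C,0);print("origin",o)
e=(C[0]+C[1]-C[2]-C[3]);print("yaw",np.arctan2(e[1],e[0]));e2=C[0]+C[3]-C[1]-C[2];print(np.arctan2(-e2[0],e2[1]))
print("lens",np.linalg.norm(C[0]-C[3]),np.linalg.norm(C[0]-C[1]))
print("knob",ray("top",cr(198,353),.164)); print("hub",[ray("top",cr(155,297),h) for h in(.1,.116,.12)])
h=[ray("top",cr(340,317),.144),ray("top",cr(518,314),.144)];print("handle",h,np.mean(h,0),np.arctan2(h[0][1]-h[1][1],h[0][0]-h[1][0]))
print("thumb",ray("top",cr(505.5,376),.123))
print("vials",ray("top",cr(272,462),.058),ray("top",cr(557,460),.043))
# side cues
sc=lambda x,y:(225+x/4-.4,185+y/4-.4)
print("side knob",ray("side",sc(147,56),.164),"thumb",ray("side",sc(278,250),.123),"handle mid",ray("side",sc(284,185),.142))
s=np.load("top.npz");W=pts("top",s["d"]);z=W[...,2]
for n,q in(("knob",(198,353)),("hub",(155,297)),("bar",(430,317)),("thumb",(505,376)),("deck",(380,380)),("gear",(85,300)),("arm",(178,325))):
    u,v=cr(*q);print(n,W[round(v),round(u)])
E
```

```text
corners [[ 0.6542 -0.0427  0.095 ]
 [ 0.6572 -0.2315  0.095 ]
 [ 0.4476 -0.2351  0.095 ]
 [ 0.4435 -0.0466  0.095 ]]
origin [ 0.55061696 -0.13899237  0.095     ]
yaw 0.017803961151320685
0.018978263527363627
lens 0.2107289080383148 0.18882293799389602
knob [ 0.47876455 -0.01475477  0.164     ]
hub [array([0.51154374, 0.01104248, 0.1       ]), array([0.51094301, 0.01015044, 0.116     ]), array([0.51079282, 0.00992743, 0.12      ])]
handle [array([ 0.49658058, -0.09139515,  0.144     ]), array([ 0.49586059, -0.18724444,  0.144     ])] [ 0.49622059 -0.13931979  0.144     ] 1.5632847415704831
thumb [ 0.46247544 -0.18206746  0.123     ]
vials [ 0.41507623 -0.05280066  0.058     ] [ 0.41189706 -0.22033821  0.043     ]
side knob [ 0.47547412 -0.02371725  0.164     ] thumb [ 0.46346989 -0.18598381  0.123     ] handle mid [ 0.48845729 -0.15679037  0.142     ]
knob [ 0.47843266 -0.01460915  0.16614838]
hub [0.51050564 0.01075423 0.11927743]
bar [ 0.49511199 -0.13980717  0.14254971]
thumb [ 0.46157307 -0.18246989  0.11988439]
deck [ 0.46077834 -0.11555642  0.09784104]
gear [0.51094257 0.05304106 0.0714549 ]
arm [ 0.49477987 -0.00192598  0.11236697]
```

>>> step_arm([
  [[-0.455,-0.4,0,0,0,71,1],[-0.455,-0.4,0,0,0,71,1],[-0.455,-0.4,0,0,0,71,1],[-0.455,-0.4,0,0,0,71,1],[-0.455,-0.4,0,0,0,71,1]],
])

```text
clock: 0.6
position: [0.3083, 0.2958, 0.2386]
tool_rot: [[-0.45, 0.893, -0.0], [0.893, 0.45, -0.0], [-0.0, -0.0, -1.0]]
force: [1.8, 0.7, 0.4]
gripper_width: 0.088
grasp_force: 0.0
```

```bash
cat > go.py <<'E'
import sys,numpy as np
from scipy.spatial.transform import Rotation as Ro
from plant import bot
# usage: go.py x y z [yaw_x deg] [tilt deg]: TCP target -> tool-axis shift and turn
a=[float(v) for v in sys.argv[1:]]
s=bot.sense();R=s["tool_rot"]
yaw=a[3] if len(a)>3 else 91; tilt=a[4] if len(a)>4 else 0
T=(Ro.from_euler('z',yaw,degrees=True)*Ro.from_euler('x',180+tilt,degrees=True)).as_matrix()
print("t",s["clock"],"pos",s["position"].round(4),"F",s["force"].round(1),"w",round(s["gripper_width"],4),"g",s["grasp_force"],"z",R[:,2].round(3),"q",s["joint_positions"].round(2))
print("shift",(R.T@(np.array(a[:3])-s["position"])).round(4),"turn",np.degrees(Ro.from_matrix(R.T@T).as_rotvec()).round(2))
E
python3 go.py .479 -.015 .2
```

```text
t 0.6 pos [0.3083 0.2958 0.2386] F [1.8 0.7 0.4] w 0.088 g 0.0 z [-0. -0. -1.] q [ 0.49  0.16  1.61 -0.    1.37  0.02]
shift [-0.3543  0.0127  0.0387] turn [-1.000e-02  1.000e-02  2.572e+01]
```

>>> step_arm([
  [[-0.354,0.013,0.038,0,0,25.7,0.2],[-0.354,0.013,0.038,0,0,25.7,0.2],[-0.354,0.013,0.038,0,0,25.7,0.2],[-0.354,0.013,0.038,0,0,25.7,0.2],[-0.354,0.013,0.038,0,0,25.7,0.2]],
])

```text
clock: 1.1
position: [0.4295, 0.0784, 0.2118]
tool_rot: [[-0.023, 1.0, -0.0], [1.0, 0.023, 0.0], [0.0, -0.0, -1.0]]
force: [1.3, 0.6, 0.5]
gripper_width: 0.0531
grasp_force: 0.0
```

```bash
python3 go.py .479 -.015 .19
```

```text
t 1.1 pos [0.4295 0.0784 0.2118] F [1.3 0.6 0.5] w 0.0531 g 0.0 z [-0.  0. -1.] q [-0.09  0.21  1.64  0.    1.3  -0.11]
shift [-0.0946  0.0473  0.0218] turn [-0.   -0.01  0.32]
```

>>> step_arm([
  [[-0.0946,0.0473,0.022,0,0,0.3,0.2],[-0.0946,0.0473,0.022,0,0,0.3,0.2],[-0.0946,0.0473,0.022,0,0,0.3,0.2],[-0.0946,0.0473,0.022,0,0,0.3,0.2]],
])

```text
clock: 1.5
position: [0.4786, -0.0139, 0.1893]
tool_rot: [[-0.016, 1.0, -0.002], [1.0, 0.016, 0.001], [0.001, -0.002, -1.0]]
force: [-0.3, -0.2, -0.5]
gripper_width: 0.0529
grasp_force: 0.0
```

```bash
python3 go.py .479 -.015 .128; python3 - <<'E'
from plant import bot
import cv2
p,d=bot.get_image("wrist");cv2.imwrite("pics/w1.png",p[:,:,::-1])
E
```

```text
t 1.5 pos [ 0.4786 -0.0139  0.1893] F [-0.3 -0.2 -0.5] w 0.0529 g 0.0 z [-0.002  0.001 -1.   ] q [-0.28  0.3   1.57  0.    1.27 -0.29]
shift [-0.0011  0.0005  0.0613] turn [-0.09 -0.04 -0.09]
```

View pics/w1.png

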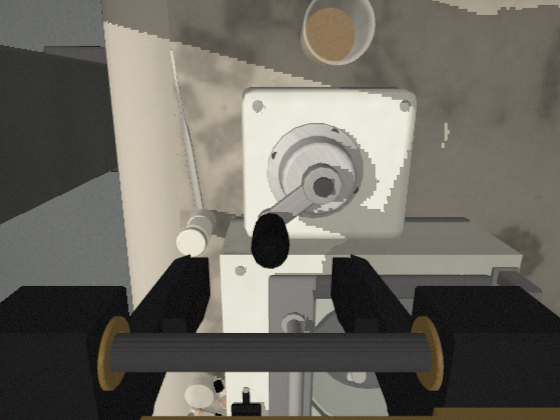

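The wrist picture shows the knob at (270,240), midway between the fingers at (190,290) and (350,290), so I can lower and grip.

>>> step_arm([
  [[-0.001,0.0005,0.04,0,0,0,0.2],[-0.001,0.0005,0.0613,0,0,0,0.2],[-0.001,0.0005,0.0613,0,0,0,-1],[-0.001,0.0005,0.0613,0,0,0,-1],[-0.001,0.0005,0.0613,0,0,0,-1]],
], squeeze=12)

```text
clock: 2.05
position: [0.4796, -0.0135, 0.1303]
tool_rot: [[-0.019, 1.0, 0.003], [1.0, 0.019, -0.001], [-0.001, 0.003, -1.0]]
force: [0.7, -0.3, 0.0]
gripper_width: 0.0306
grasp_force: 0.0
```

```bash
python3 go.py .479 -.015 .128
```

```text
t 2.05 pos [ 0.4796 -0.0135  0.1303] F [ 0.7 -0.3  0. ] w 0.0306 g 0.0 z [ 0.003 -0.001 -1.   ] q [-0.28  0.38  1.66  0.    1.1  -0.29]
shift [-0.0015 -0.0006  0.0023] turn [0.15 0.04 0.1 ]
```

>>> step_arm([
  [[-0.001,0,0.001,0,0,0,-1],[-0.001,0,0.001,0,0,0,-1],[-0.001,0,0.001,0,0,0,-1]],
])

```text
clock: 2.35
position: [0.4793, -0.0152, 0.1286]
tool_rot: [[-0.018, 1.0, 0.001], [1.0, 0.018, -0.001], [-0.001, 0.001, -1.0]]
force: [-2.7, -0.1, 6.5]
gripper_width: 0.0198
grasp_force: 12.0
```

```bash
python3 go.py .479 -.015 .128; python3 - <<'E'
import numpy as np
from plant import bot
R=bot.sense()["tool_rot"];th0=np.arctan2(-.0252,-.0321)
P=lambda a:.040*np.array([np.cos(a),np.sin(a),0])
for k in range(4):
    b=th0-k*np.pi/2
    print(k,[(R.T@(P(b-np.radians(18*i))-P(b)))[:2].round(4).tolist() for i in range(1,6)])
E
```

```text
t 2.35 pos [ 0.4793 -0.0152  0.1286] F [-2.7 -0.1  6.5] w 0.0198 g 12.00037244707346 z [ 0.001 -0.001 -1.   ] q [-0.28  0.38  1.66 -0.    1.1  -0.3 ]
shift [ 0.0002 -0.0003  0.0006] turn [0.06 0.04 0.04]
0 [[0.011, -0.0059], [0.0234, -0.0081], [0.0358, -0.0064], [0.047, -0.0009], [0.056, 0.0078]]
1 [[0.0059, 0.011], [0.0081, 0.0234], [0.0064, 0.0358], [0.0009, 0.047], [-0.0078, 0.056]]
2 [[-0.011, 0.0059], [-0.0234, 0.0081], [-0.0358, 0.0064], [-0.047, 0.0009], [-0.056, -0.0078]]
3 [[-0.0059, -0.011], [-0.0081, -0.0234], [-0.0064, -0.0358], [-0.0009, -0.047], [0.0078, -0.056]]
```

>>> step_arm([
  [[0.011,-0.0059,0,0,0,0,-1],[0.0234,-0.0081,0,0,0,0,-1],[0.0358,-0.0064,0,0,0,0,-1],[0.047,-0.0009,0,0,0,0,-1],[0.056,0.0078,0,0,0,0,-1]],
])

```text
clock: 2.85
position: [0.4845, 0.0425, 0.1285]
tool_rot: [[-0.018, 1.0, -0.002], [1.0, 0.018, 0.002], [0.002, -0.002, -1.0]]
force: [-5.3, 3.0, 9.2]
gripper_width: 0.02
grasp_force: 12.0
```

```bash
python3 go.py .4866 .0412 .1286
```

```text
t 2.85 pos [0.4845 0.0425 0.1285] F [-5.3  3.   9.2] w 0.02 g 12.000844335561851 z [-0.002  0.002 -1.   ] q [-0.16  0.39  1.64  0.    1.11 -0.18]
shift [-0.0014  0.002  -0.0001] turn [-0.14 -0.1   0.05]
```

>>> step_arm([
  [[0.0059,0.011,0,0,0,0,-1],[0.0081,0.0234,0,0,0,0,-1],[0.0064,0.0358,0,0,0,0,-1],[0.0009,0.047,0,0,0,0,-1],[-0.0078,0.056,0,0,0,0,-1]],
])

```text
clock: 3.35
position: [0.5426, 0.0343, 0.1285]
tool_rot: [[-0.019, 1.0, 0.001], [1.0, 0.019, -0.0], [-0.0, 0.001, -1.0]]
force: [-6.3, -2.8, 6.4]
gripper_width: 0.0195
grasp_force: 12.0
```

>>> step_arm([
  [[-0.011,0.0059,0,0,0,0,-1],[-0.0234,0.0081,0,0,0,0,-1],[-0.0358,0.0064,0,0,0,0,-1],[-0.047,0.0009,0,0,0,0,-1],[-0.056,-0.0078,0,0,0,0,-1]],
])

```text
clock: 3.85
position: [0.5342, -0.0211, 0.1283]
tool_rot: [[-0.018, 1.0, -0.002], [1.0, 0.018, 0.003], [0.003, -0.002, -1.0]]
force: [-6.6, 11.6, 8.4]
gripper_width: 0.0197
grasp_force: 12.0
```

>>> step_arm([
  [[-0.0059,-0.011,0,0,0,0,-1],[-0.0081,-0.0234,0,0,0,0,-1],[-0.0064,-0.0358,0,0,0,0,-1],[-0.0009,-0.047,0,0,0,0,-1],[0.0078,-0.056,0,0,0,0,-1]],
])

```text
clock: 4.35
position: [0.4794, -0.0155, 0.1286]
tool_rot: [[-0.018, 1.0, 0.002], [1.0, 0.018, -0.001], [-0.001, 0.002, -1.0]]
force: [2.1, 0.1, 5.5]
gripper_width: 0.0199
grasp_force: 12.0
```

```bash
python3 go.py .4793 -.0152 .1286
```

```text
t 4.35 pos [ 0.4794 -0.0155  0.1286] F [2.1 0.1 5.5] w 0.0199 g 12.000787146683365 z [ 0.002 -0.001 -1.   ] q [-0.28  0.38  1.66 -0.    1.1  -0.3 ]
shift [ 0.0003 -0.0001 -0.    ] turn [0.13 0.07 0.  ]
```

One turn went well, so I'll repeat it.

>>> step_arm([
  [[0.011,-0.0059,0,0,0,0,-1],[0.0234,-0.0081,0,0,0,0,-1],[0.0358,-0.0064,0,0,0,0,-1],[0.047,-0.0009,0,0,0,0,-1],[0.056,0.0078,0,0,0,0,-1]],
])

```text
clock: 4.85
position: [0.4845, 0.0425, 0.1285]
tool_rot: [[-0.018, 1.0, -0.003], [1.0, 0.018, 0.001], [0.001, -0.003, -1.0]]
force: [-4.5, 3.4, 10.0]
gripper_width: 0.0195
grasp_force: 12.0
```

>>> step_arm([
  [[0.0059,0.011,0,0,0,0,-1],[0.0081,0.0234,0,0,0,0,-1],[0.0064,0.0358,0,0,0,0,-1],[0.0009,0.047,0,0,0,0,-1],[-0.0078,0.056,0,0,0,0,-1]],
])

```text
clock: 5.35
position: [0.5425, 0.0344, 0.1285]
tool_rot: [[-0.019, 1.0, 0.0], [1.0, 0.019, -0.001], [-0.001, 0.0, -1.0]]
force: [-6.5, -2.7, 7.0]
gripper_width: 0.0199
grasp_force: 12.0
```

>>> step_arm([
  [[-0.011,0.0059,0,0,0,0,-1],[-0.0234,0.0081,0,0,0,0,-1],[-0.0358,0.0064,0,0,0,0,-1],[-0.047,0.0009,0,0,0,0,-1],[-0.056,-0.0078,0,0,0,0,-1]],
])

```text
clock: 5.85
position: [0.5342, -0.0211, 0.1283]
tool_rot: [[-0.018, 1.0, -0.002], [1.0, 0.018, 0.002], [0.002, -0.002, -1.0]]
force: [-6.2, 9.5, 10.1]
gripper_width: 0.0194
grasp_force: 12.0
```

>>> step_arm([
  [[-0.0059,-0.011,0,0,0,0,-1],[-0.0081,-0.0234,0,0,0,0,-1],[-0.0064,-0.0358,0,0,0,0,-1],[-0.0009,-0.047,0,0,0,0,-1],[0.0078,-0.056,0,0,0,0,-1]],
])

```text
clock: 6.35
position: [0.4793, -0.0153, 0.1285]
tool_rot: [[-0.018, 1.0, 0.002], [1.0, 0.018, -0.001], [-0.001, 0.002, -1.0]]
force: [2.7, 0.1, 5.6]
gripper_width: 0.0197
grasp_force: 12.0
```

>>> step_arm([
  [[0,0,0,0,0,0,-1],[0,0,0,0,0,0,-1],[0,0,0,0,0,0,0.1],[0,0,0,0,0,0,0.1],[0,0,0,0,0,0,0.1]],
])

```text
clock: 6.85
position: [0.479, -0.015, 0.1275]
tool_rot: [[-0.018, 1.0, -0.001], [1.0, 0.018, 0.0], [0.0, -0.001, -1.0]]
force: [-0.1, -0.4, 0.0]
gripper_width: 0.0414
grasp_force: 0.0
```

```bash
python3 go.py .4793 -.0152 .2
```

```text
t 6.85 pos [ 0.479  -0.015   0.1275] F [-0.1 -0.4  0. ] w 0.0414 g 0.0 z [-0.001  0.    -1.   ] q [-0.28  0.38  1.66 -0.    1.1  -0.3 ]
shift [-0.0002  0.0003 -0.0725] turn [-0.04 -0.01  0.04]
```

>>> step_arm([
  [[0,0,-0.045,0,0,0,0.1],[-0.01,0,-0.07,0,0,0,0.1],[-0.055,0.007,-0.07,0,0,0,0.1],[-0.1,0.0143,-0.07,0,0,0,0.1],[-0.1243,0.0143,-0.07,0,0,0,0.1]],
])

```text
clock: 7.35
position: [0.4961, -0.1418, 0.1976]
tool_rot: [[-0.017, 1.0, 0.0], [1.0, 0.017, -0.001], [-0.001, 0.0, -1.0]]
force: [-0.5, 0.4, -0.7]
gripper_width: 0.0484
grasp_force: 0.0
```

```bash
python3 go.py .4955 -.139 .120; python3 - <<'E'
from plant import bot
import cv2
p,d=bot.get_image("wrist");cv2.imwrite("pics/w2.png",p[:,:,::-1])
E
```

```text
t 7.35 pos [ 0.4961 -0.1418  0.1976] F [-0.5  0.4 -0.7] w 0.0484 g 0.0 z [ 0.    -0.001 -1.   ] q [-0.51  0.36  1.46 -0.    1.32 -0.52]
shift [ 0.0029 -0.0006  0.0776] turn [ 0.01  0.04 -0.04]
```

View pics/w2.png

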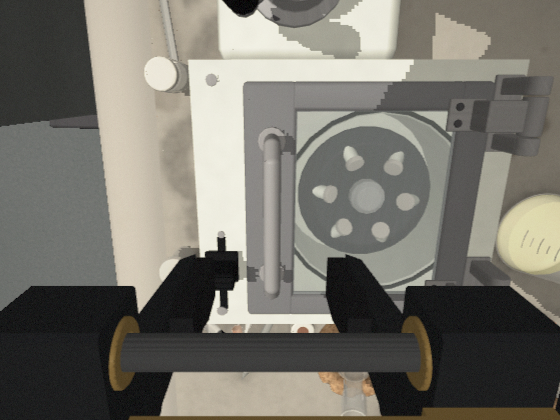

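The handle bar is at column 270, centred between the fingers, with the thumb at (222,270). I'll lower, close on it, and tug.

>>> step_arm([
  [[0.001,-0.0005,0.045,0,0,0,0],[0.001,-0.0005,0.0775,0,0,0,0],[0.001,-0.0005,0.0775,0,0,0,0],[0.001,-0.0005,0.0775,0,0,0,-1],[0.001,-0.0005,0.0775,0,0,0,-1]],
], squeeze=20)

```text
clock: 7.9
position: [0.496, -0.1382, 0.122]
tool_rot: [[-0.019, 1.0, 0.003], [1.0, 0.019, -0.001], [-0.001, 0.003, -1.0]]
force: [0.5, -0.4, -0.8]
gripper_width: 0.03
grasp_force: 0.0
```

>>> step_arm([
  [[0,0,0,0,0,0,-1],[0,0,0,0,0,0,-1],[0,0,0,0,0,0,-1],[0,0,0,0,0,0,-1]],
])

```text
clock: 8.3
position: [0.4969, -0.1382, 0.1212]
tool_rot: [[-0.018, 1.0, 0.005], [1.0, 0.018, -0.001], [-0.001, 0.005, -1.0]]
force: [8.1, 0.9, -0.6]
gripper_width: 0.0091
grasp_force: 19.8
```

```bash
python3 go.py .4955 -.139 .120
```

```text
t 8.3 pos [ 0.4969 -0.1382  0.1212] F [ 8.1  0.9 -0.6] w 0.0091 g 19.84546221792698 z [ 0.005 -0.001 -1.   ] q [-0.5   0.44  1.58  0.    1.12 -0.52]
shift [-0.0008 -0.0014  0.0012] turn [0.29 0.06 0.03]
```

>>> step_arm([
  [[0,0.0015,-0.002,0,0,0,-1],[0,0.002,-0.004,0,0,0,-1],[0,0.002,-0.006,0,0,0,-1],[0,0.002,-0.008,0,0,0,-1],[0,0.002,-0.009,0,0,0,-1]],
])

```text
clock: 8.8
position: [0.498, -0.1381, 0.1297]
tool_rot: [[-0.018, 1.0, 0.003], [1.0, 0.018, -0.0], [-0.0, 0.003, -1.0]]
force: [7.1, 0.7, -4.0]
gripper_width: 0.0085
grasp_force: 20.2
```

>>> step_arm([
  [[0,0,-0.001,0,0,0,-1],[0,0,-0.001,0,0,0,-1]],
])

```text
clock: 9.0
position: [0.4982, -0.1381, 0.1307]
tool_rot: [[-0.018, 1.0, 0.003], [1.0, 0.018, -0.0], [-0.001, 0.003, -1.0]]
force: [7.4, 1.1, -4.1]
gripper_width: 0.0086
grasp_force: 20.2
```

>>> step_arm([
  [[0,0.001,-0.002,0,0,0,-1],[0,0.001,-0.004,0,0,0,-1],[0,0.0015,-0.006,0,0,0,-1],[0,0.0015,-0.006,0,0,0,-1]],
])

```text
clock: 9.4
position: [0.4995, -0.138, 0.1367]
tool_rot: [[-0.018, 1.0, 0.002], [1.0, 0.018, -0.0], [-0.0, 0.002, -1.0]]
force: [6.7, -0.9, -3.9]
gripper_width: 0.0083
grasp_force: 20.3
```

```bash
python3 go.py .4955 -.139 .120; python3 - <<'E'
from plant import bot
import cv2
p,d=bot.get_image("side");cv2.imwrite("pics/s2.png",cv2.resize(p[165:310,215:365,::-1],None,fx=4,fy=4,interpolation=cv2.INTER_CUBIC))
E
```

```text
t 9.4 pos [ 0.4995 -0.138   0.1367] F [ 6.7 -0.9 -3.9] w 0.0083 g 20.281355381011963 z [ 0.002 -0.    -1.   ] q [-0.5   0.43  1.55  0.    1.17 -0.52]
shift [-0.0009 -0.004   0.0167] turn [0.12 0.02 0.04]
```

View pics/s2.png

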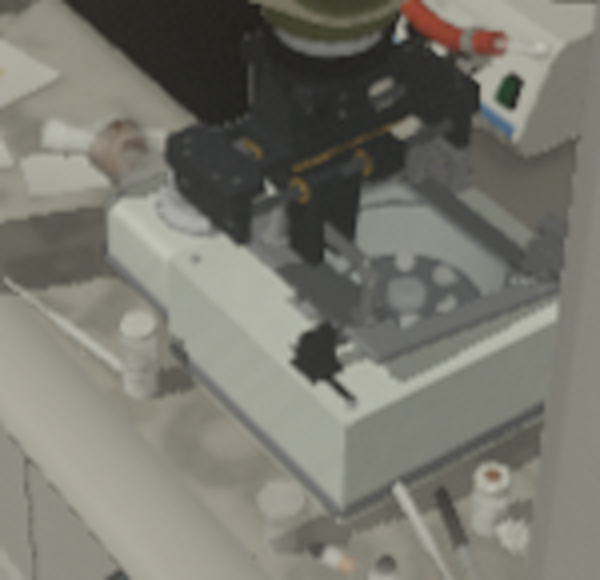

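```bash
python3 - <<'E'
from h import *
a=np.load("top.npz")["d"];p,b=bot.get_image("top")
A,B=pts("top",a),pts("top",b)
for u,v in((367,222),(369,210),(369,195),(369,180),(372,238)): print((u,v),A[v,u].round(4),B[v,u].round(4))
E
```

```text
(367, 222) [ 0.4877 -0.2095  0.1049] [ 0.4824 -0.1633  0.4285]
(369, 210) [ 0.5144 -0.215   0.1035] [ 0.5015 -0.1674  0.426 ]
(369, 195) [ 0.548  -0.2159  0.1045] [ 0.5476 -0.2149  0.1107]
(369, 180) [ 0.5819 -0.2171  0.1031] [ 0.5809 -0.2156  0.113 ]
(372, 238) [ 0.4516 -0.221   0.0951] [ 0.4572 -0.1685  0.4413]
```

```bash
python3 - <<'E'
from h import *
a=np.load("top.npz")["d"]
A=pts("top",a);Z=[]
for _ in range(3): Z.append(pts("top",bot.get_image("top")[1]))
B=np.median(Z,0)
for v in range(166,206,6): print(v,A[v:v+6,366:372,0].mean().round(3),(np.median(B[v:v+6,366:372,2])-np.median(A[v:v+6,366:372,2])).round(4))
E
```

```text
166 0.608 0.0051
172 0.595 0.0059
178 0.581 0.0075
184 0.567 0.0091
190 0.554 0.0094
196 0.54 0.307
202 0.527 0.3179
```

The lid has risen 0.10 rad, past the 0.045 limit, with only about 4 N. The catch is hanging back, so the slide stays untouched and I'll go on raising the lid.

```bash
python3 - <<'E'
import numpy as np
def pose(i):
    th=np.radians(6.4+i*3.6); ph=np.radians(i*25/15); e=th+np.radians(6.47)
    return np.array([-.151*np.cos(e)-.019*np.sin(ph), .151*np.sin(e)-.019*np.cos(ph)]),ph
for c in range(3):
    p0,f0=pose(5*c)
    for i in range(1,6):
        p,f=pose(5*c+i);d=p-p0
        print(c,"y",round(d@[np.cos(f0),-np.sin(f0)],4),"z",round(d@[-np.sin(f0),-np.cos(f0)],4),"rx",round(np.degrees(f-f0),1))
E
```

```text
0 y 0.0018 z -0.0092 rx 1.7
0 y 0.0043 z -0.0182 rx 3.3
0 y 0.0073 z -0.0271 rx 5.0
0 y 0.0108 z -0.0357 rx 6.7
0 y 0.0148 z -0.044 rx 8.3
1 y 0.0034 z -0.0087 rx 1.7
1 y 0.0072 z -0.0171 rx 3.3
1 y 0.0117 z -0.0252 rx 5.0
1 y 0.0166 z -0.033 rx 6.7
1 y 0.022 z -0.0405 rx 8.3
2 y 0.0048 z -0.0079 rx 1.7
2 y 0.01 z -0.0154 rx 3.3
2 y 0.0157 z -0.0226 rx 5.0
2 y 0.0218 z -0.0294 rx 6.7
2 y 0.0284 z -0.0357 rx 8.3
```

>>> step_arm([
  [[0,0.0028,-0.0092,1.7,0,0,-1],[0,0.0053,-0.0182,3.3,0,0,-1],[0,0.0083,-0.0271,5.0,0,0,-1],[0,0.0118,-0.0357,6.7,0,0,-1],[0,0.0158,-0.044,8.3,0,0,-1]],
], squeeze=25)

```text
clock: 10.15
position: [0.5139, -0.1377, 0.1805]
tool_rot: [[-0.018, 0.989, -0.147], [1.0, 0.018, -0.003], [0.0, -0.147, -0.989]]
force: [2.1, -2.0, -4.9]
gripper_width: 0.0082
grasp_force: 25.5
```

```bash
python3 go.py .5 -.138 .18 91 -8.3
```

```text
t 10.15 pos [ 0.5139 -0.1377  0.1805] F [ 2.1 -2.  -4.9] w 0.0082 g 25.465172231197357 z [-0.147 -0.003 -0.989] q [-0.45  0.46  1.35 -0.07  1.46 -0.46]
shift [-0.     -0.0137  0.0025] turn [-16.77  -0.     0.03]
```

Tracking well, and the forces are low.

>>> step_arm([
  [[0,0.0034,-0.0087,1.7,0,0,-1],[0,0.0072,-0.0171,3.3,0,0,-1],[0,0.0117,-0.0252,5.0,0,0,-1],[0,0.0166,-0.033,6.7,0,0,-1],[0,0.022,-0.0405,8.3,0,0,-1]],
])

```text
clock: 10.65
position: [0.5412, -0.1372, 0.2175]
tool_rot: [[-0.018, 0.957, -0.29], [1.0, 0.017, -0.005], [0.0, -0.29, -0.957]]
force: [-0.5, -2.0, -3.4]
gripper_width: 0.0081
grasp_force: 25.1
```

>>> step_arm([
  [[0,0.0048,-0.0079,1.7,0,0,-1],[0,0.01,-0.0154,3.3,0,0,-1],[0,0.0157,-0.0226,5.0,0,0,-1],[0,0.0218,-0.0294,6.7,0,0,-1],[0,0.0284,-0.0357,8.3,0,0,-1]],
])

```text
clock: 11.15
position: [0.5788, -0.1366, 0.244]
tool_rot: [[-0.017, 0.905, -0.424], [1.0, 0.016, -0.007], [-0.0, -0.424, -0.905]]
force: [-2.7, -1.5, 1.7]
gripper_width: 0.0086
grasp_force: 25.1
```

>>> step_arm([
  [[0,0,0,0,0,0,-1],[0,0,0,0,0,0,-1],[0,0,0,0,0,0,-1]],
])

```text
clock: 11.45
position: [0.5789, -0.1366, 0.2439]
tool_rot: [[-0.018, 0.907, -0.422], [1.0, 0.016, -0.008], [-0.0, -0.422, -0.907]]
force: [-4.3, -0.8, 4.7]
gripper_width: 0.0085
grasp_force: 24.9
```

```bash
python3 - <<'E'
from plant import bot
import cv2,numpy as np
s=bot.sense();R=s["tool_rot"];g=s["position"]-bot.grip_point_offset*R[:,2]
print(s["clock"],g,s["force"],s["gripper_width"],s["grasp_force"])
for hx in(.646,.648): print(np.degrees(np.arctan2(g[2]-.122,hx-g[0]))-6.47)
p,d=bot.get_image("side");q,e=bot.get_image("top")
cv2.imwrite("pics/end.png",np.hstack([cv2.resize(x,(400,400),interpolation=cv2.INTER_CUBIC)[:,:,::-1] for x in(p[145:310,215:380],q[130:280,240:390])]))
E
```

```text
11.45 [ 0.58674036 -0.13646907  0.26085088] [-4.25956106 -0.82357451  4.71157   ] 0.008543293273509145 24.866099506616592
60.41787966208646
59.72340105252296
```

View pics/end.png

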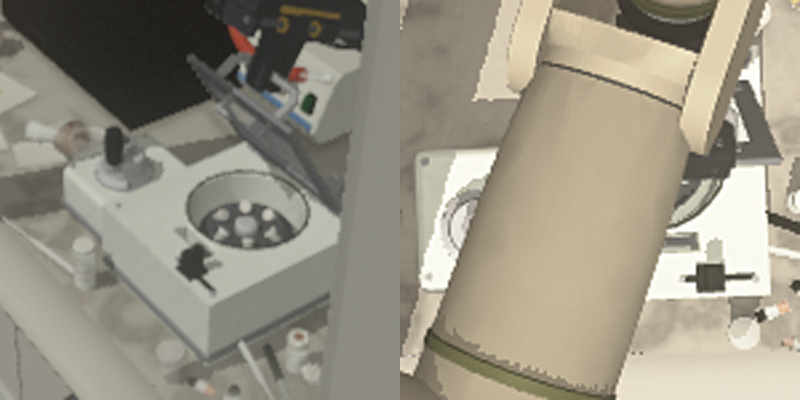

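The side view (left half) shows the lid standing open, held by the handle near (285,95). The bowl is uncovered, the crank is still, and the vials stand where they were.

```bash
python3 -c "
from plant import bot
print(bot.finish_job())"
```

```text
the job is handed in; nothing more can be done
None
```

I turned the crank two full turns clockwise. A tug on the lid then showed the catch hanging back, so I left the release slide alone. I raised the lid to about 60° and handed the job in while holding it by the handle; the glassware in view hadn't moved.

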